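Slide the apartment-block model onto its narrow pedestal

ROBOT

A 6-joint arm with a two-finger parallel gripper is mounted at the origin on the work surface. World frame = base frame: x ahead of the robot, y to its left, z up, the work surface at z = 0. Lengths are in m, angles in rad, forces in N, time in s.
With the tool pointing down it reaches from about 0.275 to 0.75 m from the base axis. Payload 10.2 kg.
Tool frame: the origin (TCP) lies midway between the tips of the shut fingers; the grasp point (between the pads) lies 19 mm behind it; z points along the fingers, y is the direction in which the jaws open and shut (so a half turn about z gives the same grasp; the last joint's range is limited). The gripper opens to 88 mm and grips with 3 to 60 N. Pads are 18 mm wide; open, the fingers measure 123 mm over their backs; the gripper's body (75 mm by 187 mm) begins 45 mm behind the grasp point.
Start: joints at [-1.478, 0.313, 1.498, -0, 1.331, -0.223], TCP at [0.163, -0.499, 0.239] pointing down, gripper open.
Joint ranges: [-2.94, 2.94], [-0.97, 2.17], [0.19, 2.56], [-1.23, 4.37], [0.02, 3.11], [-2.88, 2.88]. Speed limits (rad/s): [2.39, 2.39, 3.01, 3.14, 3.14, 3.14].

INTERFACE

Orientations are given as a rotation vector (axis times angle).
In Python, from station import sense, grab_frame, camera_info, hand_in gives the robot as it stands. The module is installed in compiled form; this text tells all that it offers.
- The arm moves only by the tool arm_command, never from a script. Its argument "motion" is a list of rows, each a list of 5 numbers: the shift along the world's x, y, z in mm, then the turn about the world's z in degrees, then the closure, from 0 (fully open) to 1 (shut). In form: [[x, y, z, turn, claw], ...]. A call has 1 to 20 rows; each row is the pose to reach, as a shift and turn from the pose commanded when the call began; what a row does not reach only later rows make up. A row lasts 1/10 s, in which the tool goes at most 50 mm and 8.59 degrees, less where a joint would pass 70% of its speed; a pose out of reach is approached as far as the arm can. A call with a gripper value outside its range is refused whole. The fingers move at their own pace and stop on an object; "force" is the grip in N (left out, the last holds). Time passes only in rows, so rows that repeat a pose let the fingers close. It gives the time, the measured TCP pose, the force and the opening at its end, in the units of the state.
- sense(): the state, without advancing time (a new reading comes with each control period).
- grab_frame(name): name is "scene" or "top"; returns the picture (400x640x3 uint8, red, green, blue); there is no depth.
- camera_info(name): a dict with "mtx" (3x3 intrinsics, pixels), "distortion" ([k1, k2, p1, p2, k3] as OpenCV has them; the pictures are not rectified), "position" and "rotation" of the camera in the world. Camera axes: x right, y up, looking along -z (the intrinsics and any distortion apply to the point x, -y, -z); pixel columns grow to the right and rows downward; lengths in m; the calibration is good to about 2 mm. A picture is of the moment at which its call begins. camera_info takes no time and is no camera call.
- hand_in(): hands the job in, once; it reports no verdict.
The state is a dict: "t": time; "q": joint angles; "joint_velocities": joint speeds; "joint_torque": joint torques, N m; "position": TCP position; "tool_rot": TCP orientation; "ft_force": force on the tool from outside, world axes, zero at the start; "moment": the same for the moment, N m; "grip_width": opening from 0.0 (shut) to 1.0 (fully open).
Only numpy, scipy, OpenCV 4.12 (cv2) and the standard library are available. Lean on these libraries where they do the work, as an engineer would, in place of code of your own. Each camera call takes 0.05 s, during which the arm holds its last target.

TASK

Set the cream apartment-block model out for presentation: first swing the orange stop bar fully open to its end stop, without the model running into it, then slide (do not lift) the model along the raised board and across the gap onto the narrow blue pedestal. Leave it standing upright, centred and square on the pedestal, with the bar still open and everything else left where it is.

Things in the scene. Friction and masses are not known exactly. Their poses are not given: they have to be found in the camera images.
- board: Raised pale wooden board on two trestles, fixed to the table. Origin on the table top under its centre; z up. Its top is 70 mm above the origin, 160 mm wide (its x, +-80) and 300 mm long (its y, +-150). The model is to travel along its +y. The pedestal stands beyond its +y end.
- pedestal: Fixed narrow display pedestal with a blue head, parallel to the board. Origin on the table under its centre; z up. The head's flat top is 68 mm up (2 mm lower than the board), 100 mm wide (x) and 66 mm long (y, the sliding direction), with 8 mm bevels sloping down at both ends. Gap from the board to the flat top: 37 to 41 mm. Its foot on the table: 110 mm square, 10 mm high.
- model_mid (a point): Cream apartment-block model, loose: flat-sided, 90 mm wide (x), 120 long (y), 60 high, with a 28 x 36 mm stair head 8 mm high on the roof; 0.28 to 0.52 kg. This point: its centre, 30 mm above its underside; axes along its sides. It starts near the board's -y end, turned up to 0.3 rad. On the pedestal 27 mm overhang at each end; 33 mm past centre it falls. Push low, or its nose dips in the gap.
- stop_bar (a joint): Angle of the orange stop bar, rad. 0: it lies across the board, in the way to the pedestal; grows as its free end swings towards the pedestal, away from the model (clockwise from above); 1.75 is the end stop, bar clear beside the pedestal. Starts at 0 to 0.15. A stiff pivot (0.05 N m of friction) keeps it where it is left.
- stop_pivot (a point): The stop bar's vertical pivot axis, at the board's x = +95 mm, y = +125 mm, at the bar's mid-height (82 mm above the table; bar from 6 to 18 mm above the board). Axes as the board. The bar is 12 mm thick and reaches 155 mm from the pivot, at joint 0 along the board's -x.
- stop_handle (a point): Middle of the black upright pin on the stop bar, 120 mm from the pivot: 12 mm diameter, 34 mm high, its top 122 mm above the table; this point lies 105 mm above the table. Push the pin or the bar beside it.
- massing_a_mid (a point): Bystander: brown card block 50 x 60 x 42 mm near the pedestal; its centre.
- massing_b_mid (a point): Bystander: brown card block 45 x 80 x 45 mm beside the board; its centre.
- tape_roll_mid (a point): Bystander: roll of tape, 100 mm diameter, 48 mm high; its centre.
- glue_mid (a point): Bystander: white glue bottle with orange cap, 52 mm diameter, 130 mm high; its centre.
- pencil_cup_mid (a point): Bystander: black pencil cup, 76 mm diameter, 90 mm high with pencils to 150 mm; its middle.
- steel_rule_mid (a point): Bystander: steel rule 300 x 30 x 4 mm lying flat; its centre.
- tower_mass_mid (a point): Bystander: cream tower block 50 x 50 x 110 mm; its centre.
Mind the look-alikes: they are no part of the job. Leave any green or pink look-alike of the pedestal alone.

How it is judged:
On the way:
1. the stop bar is swung open while the model is still short of the bar's place on the board (value of joint stop_bar above 1.5 rad and y of model_mid in the frame of board below 0.05 m), for 0.2 s.
At the end, for the whole second after the job is handed in: The model stands at rest and upright (within 0.05 rad) on the pedestal's head, its centre within 10 mm of the pedestal's centre along the sliding direction and 15 mm across it, square to it within 0.15 rad, and the stop bar is still open beyond 1.5 rad (y of model_mid in the frame of pedestal between -0.01 and 0.01 m and x of model_mid in the frame of pedestal between -0.015 and 0.015 m and z of model_mid in the frame of pedestal between 0.095 and 0.102 m and angle between model_mid's own z axis and vertical below 0.05 rad and angle between the y axis of model_mid and the y axis of pedestal, either way round below 0.15 rad and linear speed of model below 0.01 m/s and value of joint stop_bar above 1.5 rad); the robot touches nothing.
It fails at once if the model is lifted: its centre more than 20 mm higher than when it stands on the board (z of model_mid in the frame of board above 0.12 m).
It fails at once if the model bears on the stop bar with more than 2 N (contact force between model and stop_bar above 2 N).
It fails at once if a bystander is moved more than 25 mm (distance of any of massing_a_mid, massing_b_mid, tape_roll_mid, glue_mid, pencil_cup_mid, steel_rule_mid, tower_mass_mid from where it was at the start of the episode above 0.025 m).
It also fails if it takes over 61 s, if anything falls off the work surface, if the arm or the gripper's body presses on something with over 40 N, if the wrist force passes 120 N, or if a joint passes its speed limit or range.

## Working session

There is one attempt and no reset: what is moved stays moved. The work goes in short steps, Python scripts to look and compute and a tool call to move; the robot and the scene stay as the last step left them, time stands still between calls to the robot, and variables do not carry over. Pictures are saved under pics/ and viewed, and the job is handed in when it is done.

Besides the shell and the picture viewer there is one more tool, called after "Request:" as name([rows], argument=value, ...), one row to a line, values as JSON. arm_command: Moves the arm, as the interface text tells. Its arguments: {"type":"object","properties":{"motion":{"type":"array"},"force":{"type":"number"}},"required":["motion"]}

```bash
mkdir -p pics; cat > h.py <<'E'
import numpy as np,cv2
from station import sense,grab_frame,camera_info,hand_in
def snap(n,f):
    im=grab_frame(n); cv2.imwrite(f,im[:,:,::-1]); return im
def cam(n):
    c=camera_info(n); return np.array(c["mtx"],float),np.array(c["distortion"],float),np.array(c["position"],float),np.array(c["rotation"],float)
def R_(r):
    return r if r.shape==(3,3) else cv2.Rodrigues(r)[0]
F=np.diag([1.,-1,-1])
def ray(n,px):
    K,d,p,r=cam(n); u=cv2.undistortPoints(np.array(px,float).reshape(-1,1,2),K,d).reshape(-1,2)
    v=np.c_[u,np.ones(len(u))]@F.T@R_(r).T
    return p,v
def onz(n,px,z):
    p,v=ray(n,px); z=np.broadcast_to(z,len(v)); return p+v*((z-p[2])/v[:,2])[:,None]
def proj(n,P):
    K,d,p,r=cam(n); R=F@R_(r).T
    return cv2.projectPoints(np.array(P,float).reshape(-1,1,3),cv2.Rodrigues(R)[0],-R@p,K,d)[0].reshape(-1,2)
E
python3 - <<'E'
from h import *
snap("scene","pics/s0.png");snap("top","pics/t0.png")
for n in("scene","top"): print(camera_info(n))
print(sense())
E
```

```text
{'mtx': array([[434.40099189,   0.        , 312.79987116],
       [  0.        , 434.40099189, 198.58275072],
       [  0.        ,   0.        ,   1.        ]]), 'distortion': array([0.00493707, 0.        , 0.        , 0.        , 0.        ]), 'position': array([ 0.86374129, -0.42478039,  0.96143755]), 'rotation': array([0.56880015, 0.19344322, 0.68555675])}
{'mtx': array([[391.29167178,   0.        , 310.68249801],
       [  0.        , 391.29167178, 198.04599467],
       [  0.        ,   0.        ,   1.        ]]), 'distortion': array([-0.07543949,  0.        ,  0.        ,  0.        ,  0.        ]), 'position': array([0.39106315, 0.00650114, 1.30125281]), 'rotation': array([ 0.08241647, -0.04221292, -1.56771494])}
{'t': 0.1, 'q': array([-1.47839176e+00,  3.13335625e-01,  1.49831826e+00,  1.75855138e-05,
        1.33097713e+00, -2.23394870e-01]), 'joint_velocities': array([-0.00044494, -0.00167035, -0.00254136,  0.0011924 ,  0.0003374 ,
       -0.00116396]), 'joint_torque': array([ 2.04065116e-03, -4.02815080e+01, -2.52643704e+01,  6.95630349e-02,
        3.42577288e-02, -5.52998040e-05]), 'position': array([ 0.16302874, -0.49883411,  0.23826432]), 'tool_rot': array([-3.10148925e+00, -4.93828609e-01, -1.33477065e-04]), 'ft_force': array([ 0.42367582, -0.32997695, -0.61489825]), 'moment': array([ 0.01411025, -0.00355318,  0.02700592]), 'grip_width': 0.9997791749678344}
```

View pics/s0.png

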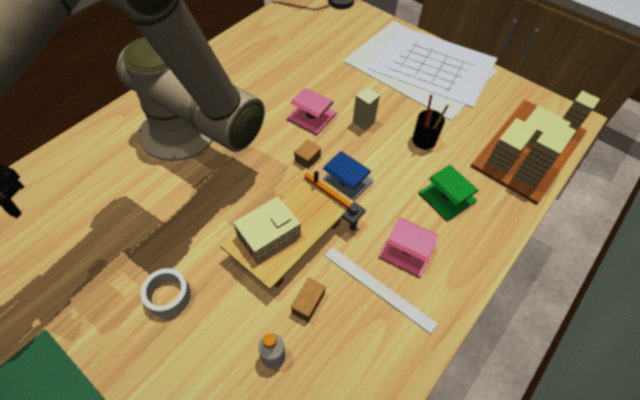

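View pics/t0.png

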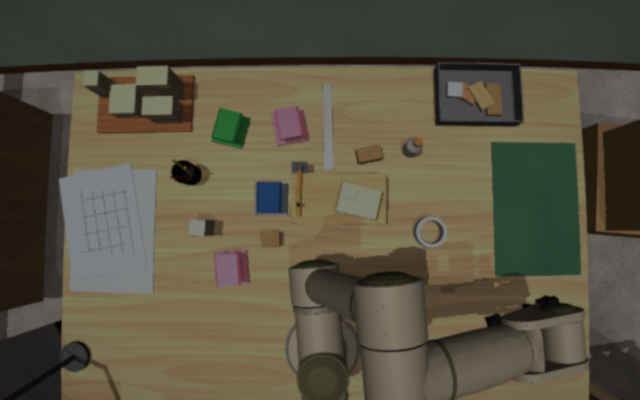

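The top view has image up = world +x and image left = world +y. Candidates for the pedestal:
- the blue one at top (269,198)
- green at (230,128)
- pink at (290,125) and (231,268)

Candidates for the model:
- the cream block on the board at (360,200)
- the cream tower at (201,228)
- the cream site-model blocks at (140,95)

I choose blue (269,198), the block at (360,200), and the orange bar at (298,193). Next is a close crop to check.

```bash
python3 - <<'E'
from h import *
t=cv2.imread("pics/t0.png");s=cv2.imread("pics/s0.png")
cv2.imwrite("pics/tc.png",cv2.resize(t[150:240,245:400],None,fx=5,fy=5,interpolation=cv2.INTER_CUBIC))
cv2.imwrite("pics/sc.png",cv2.resize(s[140:295,215:380],None,fx=4.8,fy=3.8,interpolation=cv2.INTER_CUBIC)[:, :])
E
```

```text
(no output)
```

View pics/tc.png

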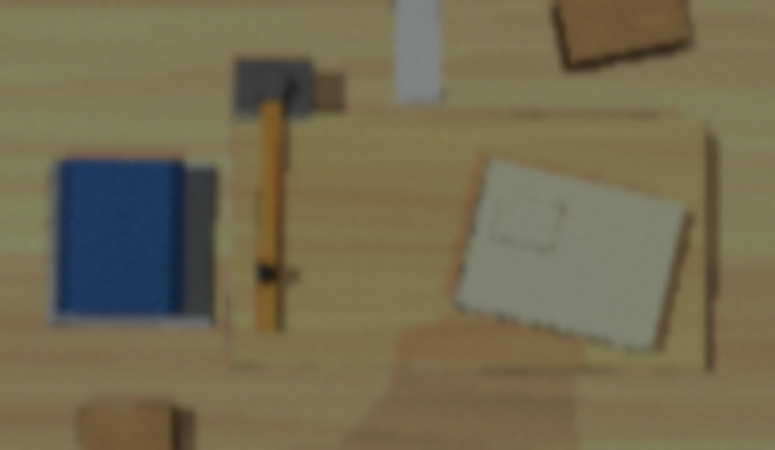

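View pics/sc.png

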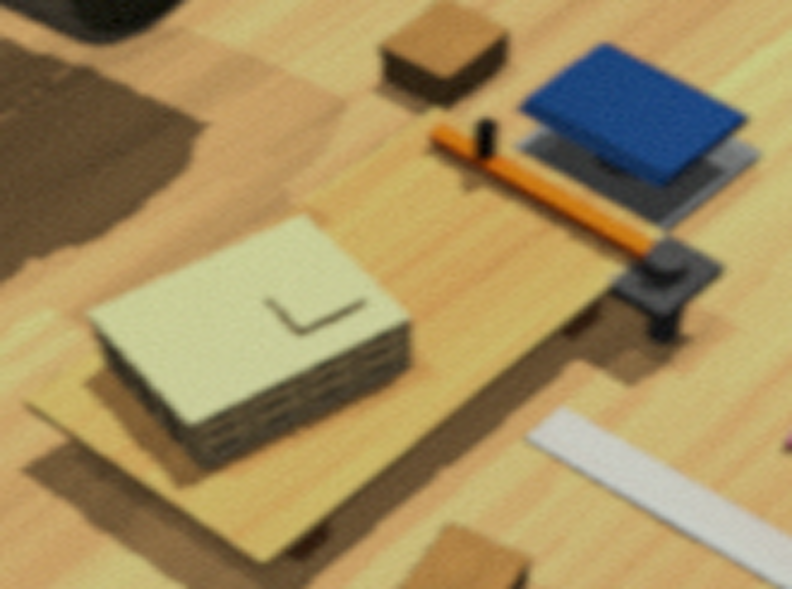

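```bash
cat > fit.py <<'E'
from h import *
from scipy.optimize import least_squares
def frame(pose): 
    x,y,a=pose; return np.array([[np.cos(a),-np.sin(a)],[np.sin(a),np.cos(a)]]),np.array([x,y])
def fit(obs,x0):
    # obs: list (cam, [lx,ly,worldz], px)
    def res(p):
        R,t=frame(p); r=[]
        for n,l,px in obs:
            w=np.r_[R@np.array(l[:2])+t,l[2]]; r.append(proj(n,w)[0]-px)
        return np.ravel(r)
    s=least_squares(res,x0,loss='soft_l1'); return s.x,res(s.x).reshape(-1,2)
E
cat > f0.py <<'E'
from fit import *
T=lambda x,y:((x+.5)/5-.5+245,(y+.5)/5-.5+150)
S=lambda x,y:((x+.5)/4.8-.5+215,(y+.5)/3.8-.5+140)
b=[("top",[.08,.15,.07],T(231,112)),("top",[-.08,.15,.07],T(230,364)),("top",[.08,-.15,.07],T(708,120)),("top",[-.08,-.15,.07],T(709,368)),
("scene",[.08,-.15,.07],S(265,562)),("scene",[-.08,-.15,.07],S(27,403)),("scene",[-.08,.15,.07],S(435,109))]
B,r=fit(b,[.39,-.05,0]);print("board",B,'\n',r.round(1))
bl=[("top",[.05,.041,.064],T(60,160)),("top",[-.05,.041,.064],T(58,316)),("top",[.05,-.041,.064],T(184,160)),("top",[-.05,-.041,.064],T(182,316)),
("scene",[-.05,.041,.064],S(605,43)),("scene",[.05,.041,.064],S(748,120)),("scene",[.05,-.041,.064],S(666,184)),("scene",[-.05,-.041,.064],S(521,104))]
P,r=fit(bl,[.39,.15,0]);print("ped",P,'\n',r.round(1))
m=[("top",[.045,.06,.13],T(487,157)),("top",[.045,-.06,.13],T(690,208)),("top",[-.045,-.06,.13],T(657,350)),("top",[-.045,.06,.13],T(457,304)),
("scene",[.045,.06,.13],S(412,319)),("scene",[-.045,.06,.13],S(304,214)),("scene",[-.045,-.06,.13],S(91,316)),("scene",[.045,-.06,.13],S(198,423))]
M,r=fit(m,[.39,-.1,-.2]);print("model",M,'\n',r.round(1))
R,t=frame(B);toB=lambda p:R.T@(np.array(p)-t)
print("ped in board",toB(P[:2]),P[2]-B[2],"model in board",toB(M[:2]),M[2]-B[2])
pv=R@[.095,.125]+t;print("pivot",pv)
h=[onz("top",[T(267,272)],.122)[0],onz("scene",[S(486,121)],.122)[0]];print("pin top",h)
for k in h:
    d=toB(k[:2])-[.095,.125];print(np.hypot(*d),np.arctan2(d[1],-d[0]))
E
python3 f0.py
```

```text
board [ 0.49064578 -0.05010607 -0.00651719] 
 [[ 0.7  0.1]
 [ 0.2  0.1]
 [-0.1 -0.9]
 [ 0.   0.1]
 [ 0.4  0.6]
 [-0.6 -0.8]
 [ 0.4 -1.2]]
ped [0.49252052 0.1712779  0.00209438] 
 [[-0.2 -0.1]
 [-0.2 -0.1]
 [ 0.5 -0.2]
 [ 0.7 -0.1]
 [ 0.8 -1.4]
 [ 1.2 -2.4]
 [-0.7  0.2]
 [-1.   0.8]]
model [ 0.47840549 -0.10850546 -0.22557963] 
 [[ 0.9  0. ]
 [-0.7 -1.3]
 [-0.6 -0.4]
 [ 0.2 -0.3]
 [ 0.4 -0.8]
 [-0.1 -0.3]
 [-0.6 -0.6]
 [-0.8  0.7]]
ped in board [0.00043191 0.22139149] 0.008611561446116106 model in board [-0.01185944 -0.05847791] -0.21906244339008718
pivot [0.58645841 0.07427214]
pin top [array([0.46674503, 0.07516244, 0.122     ]), array([0.46546498, 0.07580875, 0.122     ])]
0.11971668933375955 0.0009195696546432325
0.12100318431150757 0.006182098225808494
```

Crop check: the blue head, the cream block with stair head, and the bar with its black pin are all as described. The pin top is about (0.466,0.0755) and the pivot about (0.5865,0.074). I move the shut fingers to just behind the pin, on its model side.

Request:
arm_command([
  [23, 42, 0, 8, 1],
  [46, 84, 0, 16, 1],
  [70, 127, 0, 24, 1],
  [93, 169, 0, 32, 1],
  [117, 211, 0, 40, 1],
  [140, 253, 0, 48, 1],
  [163, 296, 0, 56, 1],
  [187, 338, 0, 64, 1],
  [210, 380, 0, 72, 1],
  [233, 422, 0, 72, 1],
  [257, 464, 0, 72, 1],
  [280, 507, 0, 72, 1],
  [303, 545, 0, 72, 1],
  [303, 545, 0, 72, 1],
  [303, 545, -45, 72, 1],
  [303, 545, -90, 72, 1],
  [303, 545, -130, 72, 1],
  [303, 545, -139, 72, 1],
  [303, 545, -139, 72, 1],
  [303, 545, -139, 72, 1],
])

```text
t: 2.1
position: [0.467, 0.0455, 0.1014]
tool_rot: [2.219, 2.221, 0.002]
ft_force: [0.5, -0.1, -0.1]
grip_width: 0.006
```

```bash
python3 - <<'E'
from h import *
s=sense();print(s['t'],s['position'],s['tool_rot'],s['ft_force'],s['grip_width'],s['q'])
im=snap("scene","pics/s1.png");cv2.imwrite("pics/s1c.png",cv2.resize(im[60:300,180:480,::-1],None,fx=2.4,fy=2.4))
# arc waypoints for TCP: offset o behind pin tangentially
pv=np.array([.5865,.0743]);b=-.0065
pos=s['position']
for th in np.arange(0.0,1.81,.1):
    for o in (.014,):
        u=np.array([-np.cos(th),np.sin(th)]);tg=np.array([np.sin(th),np.cos(th)])
        p=pv+.12*u-o*tg; d=(p-pos[:2])*1000
        print(round(th,2),d.round(0),round(-np.degrees(th),0))
E
```

```text
2.1 [0.46697862 0.04553368 0.10143667] [2.21850063 2.22135098 0.00237932] [ 0.54146924 -0.05563637 -0.06379422] 0.005818485631993571 [-1.53261242e-01  3.57214259e-01  1.83518422e+00 -5.06015647e-05
  9.46570499e-01 -1.54515704e-01]
0.0 [-0. 15.] -0.0
0.1 [-1. 27.] -6.0
0.2 [-1. 39.] -11.0
0.3 [ 1. 51.] -17.0
0.4 [ 4. 63.] -23.0
0.5 [ 7. 74.] -29.0
0.6 [13. 85.] -34.0
0.7 [19. 95.] -40.0
0.8 [ 26. 105.] -46.0
0.9 [ 34. 114.] -52.0
1.0 [ 43. 122.] -57.0
1.1 [ 53. 129.] -63.0
1.2 [ 63. 136.] -69.0
1.3 [ 74. 141.] -74.0
1.4 [ 85. 145.] -80.0
1.5 [ 97. 147.] -86.0
1.6 [109. 149.] -92.0
1.7 [121. 150.] -97.0
1.8 [133. 149.] -103.0
```

View pics/s1c.png

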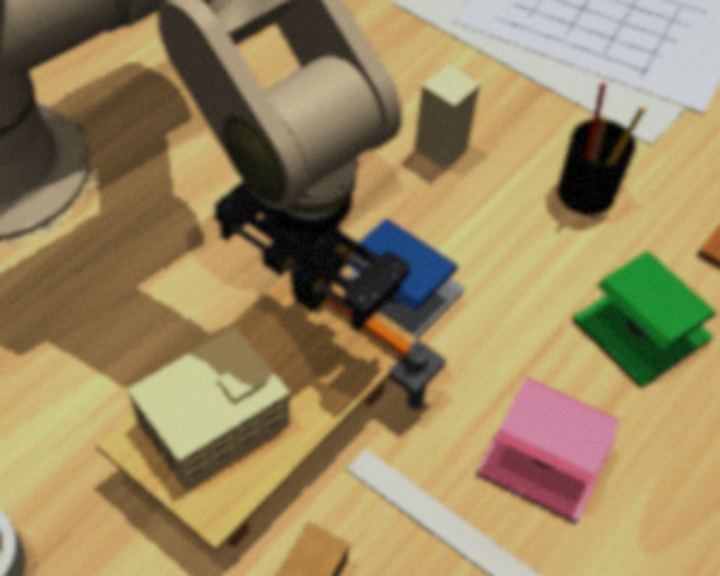

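The fingers stand just behind the pin, with the bar and the base clear. Next I sweep along the arc.

Request:
arm_command([
  [0, 15, 0, 0, 1],
  [-1, 27, 0, -6, 1],
  [-1, 39, 0, -11, 1],
  [1, 51, 0, -17, 1],
  [4, 63, 0, -23, 1],
  [7, 74, 0, -29, 1],
  [13, 85, 0, -34, 1],
  [19, 95, 0, -40, 1],
  [26, 105, 0, -46, 1],
  [34, 114, 0, -52, 1],
  [43, 122, 0, -57, 1],
  [53, 129, 0, -63, 1],
  [63, 136, 0, -69, 1],
  [74, 141, 0, -74, 1],
  [85, 145, 0, -80, 1],
  [97, 147, 0, -86, 1],
  [109, 149, 0, -92, 1],
  [115, 150, 0, -95, 1],
  [115, 150, 0, -95, 1],
])

```text
t: 4.05
position: [0.5821, 0.196, 0.1014]
tool_rot: [-3.138, 0.135, -0.004]
ft_force: [-0.1, -0.6, -0.0]
grip_width: 0.001
```

```bash
python3 - <<'E'
from h import *
s=sense();print(s['t'],s['position'],s['ft_force'],s['q'])
im=snap("scene","pics/s2.png");cv2.imwrite("pics/s2c.png",cv2.resize(im[60:300,180:480,::-1],None,fx=2.4,fy=2.4))
E
```

```text
4.05 [0.58213517 0.19598484 0.10137726] [-0.13576653 -0.57157128 -0.03360541] [1.34256309e-01 6.34063271e-01 1.37977697e+00 2.04263456e-06
 1.12487772e+00 1.79115193e+00]
```

View pics/s2c.png

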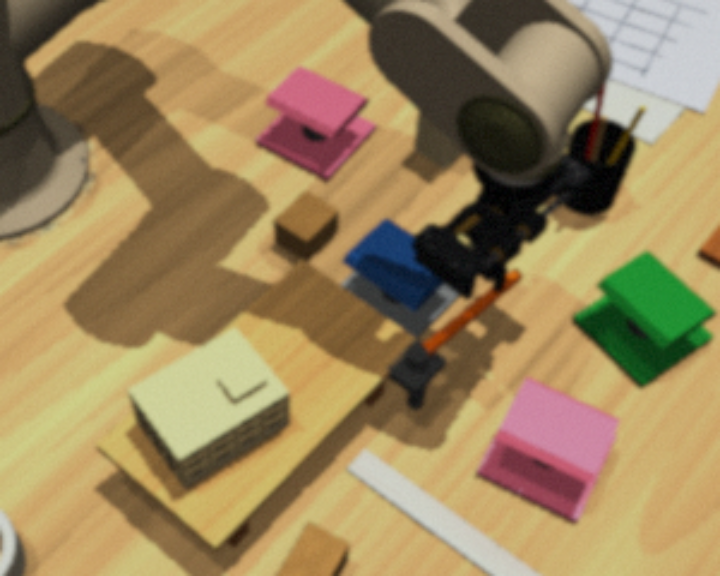

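The bar is nearly open. I push gently on to the end stop.

Request:
arm_command([
  [3, 0, 0, -1, 1],
  [6, 0, 0, -2, 1],
  [9, 0, 0, -3, 1],
  [11, 0, 0, -4, 1],
  [11, 0, 0, -4, 1],
])

```text
t: 4.6
position: [0.5921, 0.1959, 0.0997]
tool_rot: [3.132, -0.245, -0.0]
ft_force: [-0.5, 0.2, -0.2]
grip_width: 0.007
```

Request:
arm_command([
  [1, 0, 0, 0, 1],
  [2, 0, 0, 0, 1],
  [2, 0, 0, 0, 1],
])

```text
t: 4.9
position: [0.5925, 0.196, 0.0995]
tool_rot: [3.131, -0.243, -0.007]
ft_force: [-9.5, -1.4, 5.9]
grip_width: 0.005
```

```bash
python3 - <<'E'
from h import *
s=sense();print(s['t'],s['position'],s['ft_force'])
im=snap("scene","pics/s3.png");cv2.imwrite("pics/s3c.png",cv2.resize(im[120:260,300:440,::-1],None,fx=4,fy=4))
E
```

```text
4.9 [0.59248738 0.19595915 0.09951642] [-9.50601785 -1.44832783  5.89933356]
```

View pics/s3c.png

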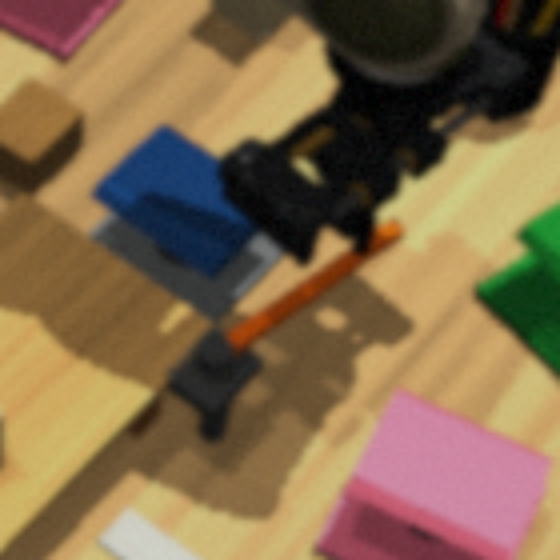

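The force rise (−9.5 N) and the picture (bar pointing past and beside the pedestal) show the bar is at its end stop. I back off, rise, go behind the model and square the jaws.

Request:
arm_command([
  [-10, 0, 0, 0, 1],
  [-20, 0, 20, 0, 1],
  [-20, 0, 65, 0, 1],
  [-20, 0, 110, 0, 0.9],
  [-28, -40, 120, 8, 0.7],
  [-38, -80, 120, 16, 0.49],
  [-48, -120, 120, 24, 0.49],
  [-58, -160, 120, 32, 0.49],
  [-68, -200, 120, 40, 0.49],
  [-78, -240, 120, 48, 0.49],
  [-88, -280, 120, 56, 0.49],
  [-95, -320, 120, 64, 0.49],
  [-102, -360, 120, 72, 0.49],
  [-108, -390, 120, 80, 0.49],
  [-115, -416, 120, 88, 0.49],
  [-115, -416, 120, 96, 0.49],
  [-115, -416, 120, 99, 0.49],
  [-115, -416, 75, 99, 0.49],
  [-115, -416, 30, 99, 0.49],
  [-115, -416, 30, 99, 0.49],
])

```text
t: 6.95
position: [0.4769, -0.2185, 0.1254]
tool_rot: [-2.213, -2.217, 0.002]
ft_force: [0.1, 0.2, -0.3]
grip_width: 0.513
```

```bash
python3 - <<'E'
from h import *
s=sense();print(s['t'],s['position'],s['tool_rot'],s['ft_force'],s['grip_width'])
im=snap("scene","pics/s4.png");cv2.imwrite("pics/s4c.png",cv2.resize(im[120:320,200:450,::-1],None,fx=2.9,fy=2.9))
E
```

```text
6.95 [ 0.47689205 -0.21854759  0.12536732] [-2.21310491e+00 -2.21684631e+00  1.99540507e-03] [ 0.06316039  0.24534869 -0.29873705] 0.5125023659315807
```

View pics/s4c.png

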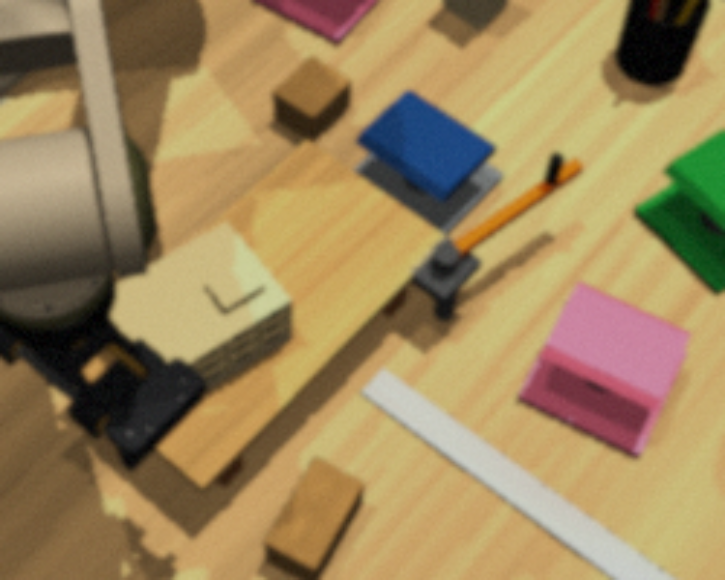

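The bar is fully open and the gripper is behind the model. I lower it.

Request:
arm_command([
  [0, 0, -20, 0, 0.49],
  [0, 0, -42, 0, 0.49],
  [0, 0, -42, 0, 0.49],
  [0, 0, -42, 0, 0.49],
])

```text
t: 7.4
position: [0.48, -0.2207, 0.0899]
tool_rot: [2.217, 2.221, 0.001]
ft_force: [0.8, 0.2, 0.3]
grip_width: 0.507
```

Request:
arm_command([
  [0, 0, -8, 0, 0.49],
  [0, 4, -12, 0, 0.49],
  [0, 12, -12, 0, 0.49],
  [0, 20, -12, 0, 0.49],
  [0, 25, -12, 0, 0.49],
  [0, 29, -12, 0, 0.49],
  [0, 33, -12, 0, 0.49],
  [0, 37, -12, 0, 0.49],
  [0, 41, -12, 0, 0.49],
  [0, 45, -12, 0, 0.49],
  [0, 49, -12, 0, 0.49],
  [0, 53, -12, 0, 0.49],
  [0, 57, -12, 0, 0.49],
  [0, 61, -12, 0, 0.49],
  [0, 61, -12, 0, 0.49],
])

```text
t: 8.9
position: [0.4789, -0.1584, 0.0757]
tool_rot: [-2.219, -2.223, -0.0]
ft_force: [-1.3, 0.6, 0.1]
grip_width: 0.509
```

```bash
python3 - <<'E'
from h import *
s=sense();print(s['t'],s['position'],s['tool_rot'],s['ft_force'],s['grip_width'])
im=snap("scene","pics/s5.png");cv2.imwrite("pics/s5c.png",cv2.resize(im[140:300,200:380,::-1],None,fx=4,fy=3.6))
im=snap("top","pics/t5.png");cv2.imwrite("pics/t5c.png",cv2.resize(im[150:240,245:400,::-1],None,fx=5,fy=5,interpolation=cv2.INTER_CUBIC))
E
```

```text
8.9 [ 0.47894083 -0.15839771  0.07567504] [-2.21860856e+00 -2.22338449e+00 -1.10163574e-04] [-1.30912227  0.55327825  0.12821794] 0.5091191116730163
```

View pics/s5c.png

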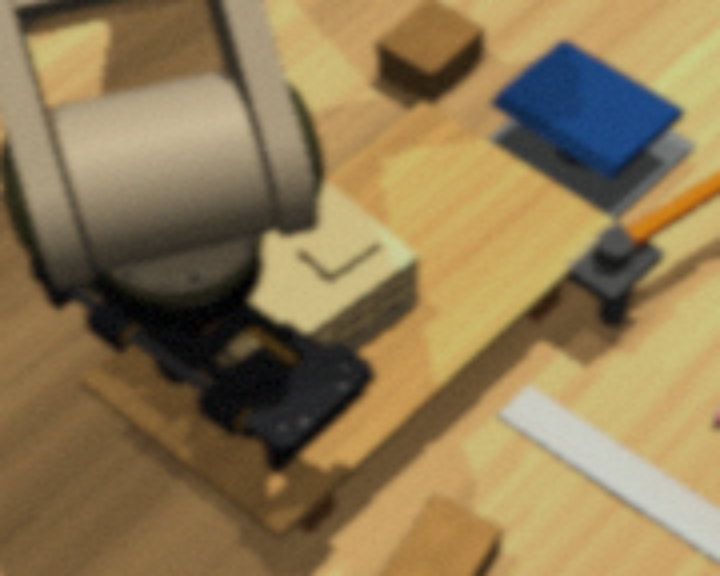

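View pics/t5c.png

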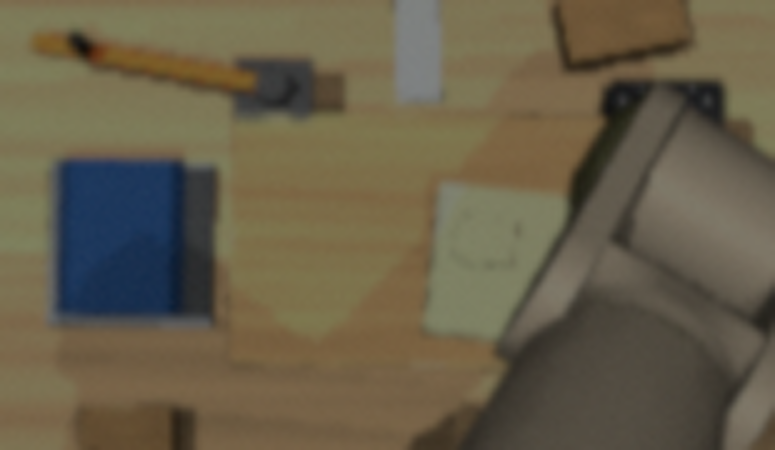

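The model is still about 0.1 rad skewed (its front edge runs from (441,184) to (426,333) in the crop). I push further to square it.

Request:
arm_command([
  [0, 5, 2, 0, 0.49],
  [0, 10, 2, 0, 0.49],
  [0, 15, 2, 0, 0.49],
  [0, 20, 2, 0, 0.49],
  [0, 25, 2, 0, 0.49],
  [0, 30, 2, 0, 0.49],
  [0, 30, 2, 0, 0.49],
])

```text
t: 9.7
position: [0.4789, -0.1282, 0.0777]
tool_rot: [-2.219, -2.223, -0.0]
ft_force: [0.9, 0.5, -0.4]
grip_width: 0.512
```

```bash
python3 - <<'E'
from h import *
s=sense();print(s['t'],s['position'],s['ft_force'],s['grip_width'])
im=snap("top","pics/t6.png");cv2.imwrite("pics/t6c.png",cv2.resize(im[150:240,245:400,::-1],None,fx=5,fy=5,interpolation=cv2.INTER_CUBIC))
im=snap("scene","pics/s6.png");cv2.imwrite("pics/s6c.png",cv2.resize(im[140:300,200:380,::-1],None,fx=4,fy=3.6))
E
```

```text
9.7 [ 0.47893887 -0.12823275  0.07769782] [ 0.87109827  0.45444945 -0.37053114] 0.5123374535745298
```

View pics/t6c.png

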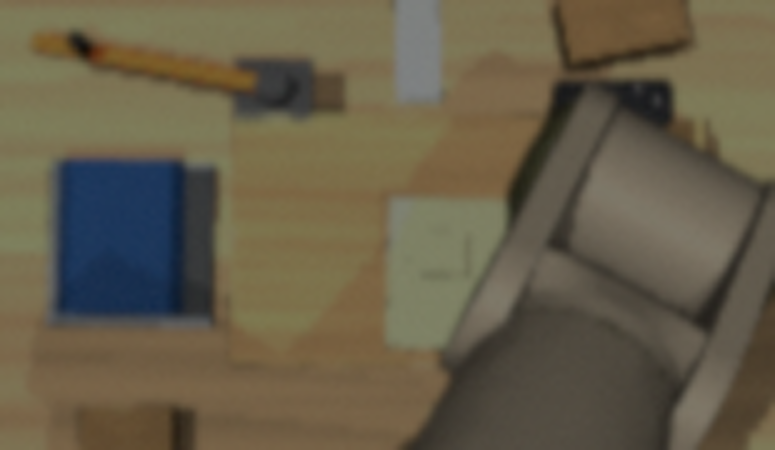

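View pics/s6c.png

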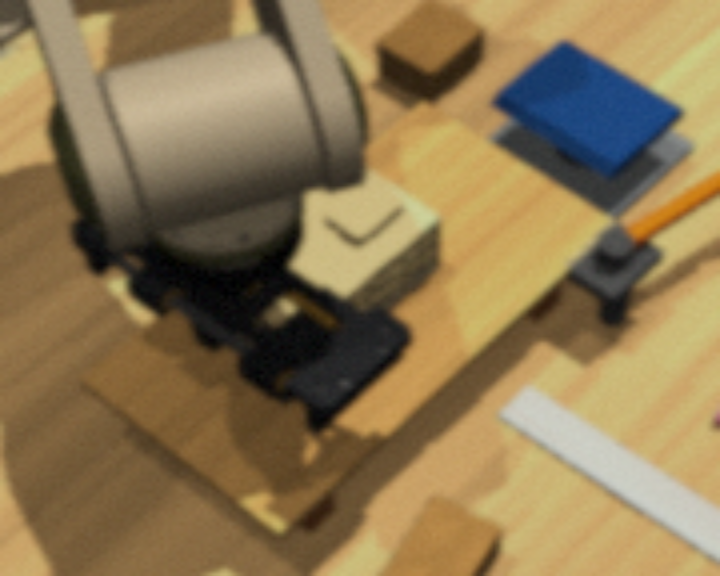

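The model is now square, with front corners at crop (387,198) and (385,349). I measure its lateral offset.

```bash
python3 - <<'E'
from fit import *
T=lambda x,y:((x+.5)/5-.5+245,(y+.5)/5-.5+150)
S=lambda x,y:((x+.5)/4-.5+200,(y+.5)/3.6-.5+140)
w=onz("top",[T(387,198),T(385,349)],.13);print(w)
w2=onz("scene",[S(440,220),S(372,170)],.13);print(w2)
p=onz("top",[T(60,160),T(58,316)],.064);print(p)
p=onz("top",[T(184,160),T(183,316)],.064);print(p)
p=onz("top",[T(231,112),T(230,364)],.07);print(p)
E
```

```text
[[0.51093065 0.00269321 0.13      ]
 [0.4202046  0.00380891 0.13      ]]
[[ 0.51260258 -0.00282977  0.13      ]
 [ 0.45716114  0.00082784  0.13      ]]
[[0.54206527 0.21164314 0.064     ]
 [0.4422079  0.21150843 0.064     ]]
[[0.54201044 0.13200575 0.064     ]
 [0.44241936 0.1317376  0.064     ]]
[[0.57200664 0.10171089 0.07      ]
 [0.41201068 0.10119623 0.07      ]]
```

The model is 27 mm to the −x side of the pedestal line, about 228 mm short of it. I recentre the fingers on its back, then push diagonally.

Request:
arm_command([
  [-2, -6, 0, 0, 0.49],
  [-15, -6, 0, 0, 0.49],
  [-15, -6, 0, 0, 0.49],
  [-15, 0, 0, 0, 0.49],
  [-14, 6, 0, 0, 0.49],
  [-13, 12, 0, 0, 0.49],
  [-12, 18, 0, 0, 0.49],
  [-11, 24, 0, 0, 0.49],
  [-10, 30, 0, 0, 0.49],
  [-9, 36, 0, 0, 0.49],
  [-8, 42, 0, 0, 0.49],
  [-7, 48, 0, 0, 0.49],
  [-6, 54, 0, 0, 0.49],
  [-5, 60, 0, 0, 0.49],
  [-4, 66, 0, 0, 0.49],
  [-3, 72, 0, 0, 0.49],
  [-2, 78, 0, 0, 0.49],
  [-1, 84, 0, 0, 0.49],
  [-1, 84, 0, 0, 0.49],
])

```text
t: 11.7
position: [0.478, -0.044, 0.0775]
tool_rot: [-2.218, -2.223, -0.0]
ft_force: [-0.6, 0.1, -0.3]
grip_width: 0.512
```

```bash
python3 - <<'E'
from h import *
s=sense();print(s['t'],s['position'],s['ft_force'],s['grip_width'])
im=snap("top","pics/t7.png");cv2.imwrite("pics/t7c.png",cv2.resize(im[150:240,245:400,::-1],None,fx=5,fy=5,interpolation=cv2.INTER_CUBIC))
im=snap("scene","pics/s7.png");cv2.imwrite("pics/s7c.png",cv2.resize(im[140:300,200:380,::-1],None,fx=4,fy=3.6))
E
```

```text
11.7 [ 0.4779661  -0.04404494  0.07754386] [-0.57678758  0.07976969 -0.29648531] 0.5118484451078712
```

View pics/t7c.png

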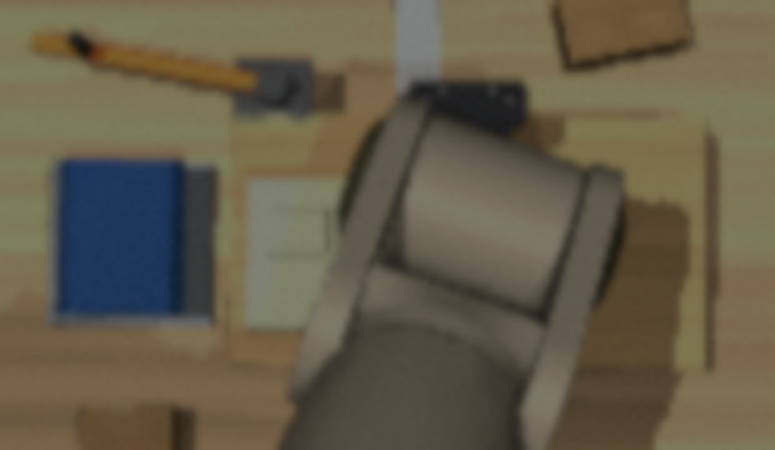

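View pics/s7c.png

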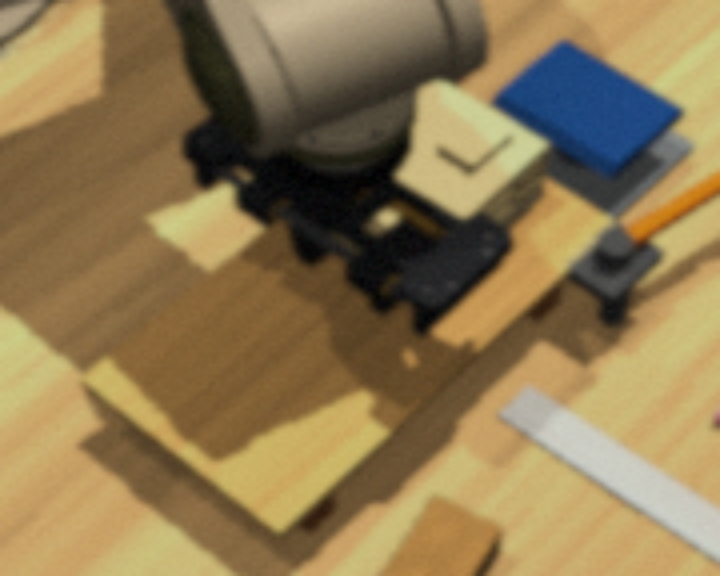

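The diagonal push holds: the model is still square, with front corners at crop (247,179) and (245,329). I re-measure.

```bash
python3 - <<'E'
from fit import *
T=lambda x,y:((x+.5)/5-.5+245,(y+.5)/5-.5+150)
S=lambda x,y:((x+.5)/4-.5+200,(y+.5)/3.6-.5+140)
print(onz("top",[T(247,179),T(245,329)],.13))
print(onz("scene",[S(550,147),S(438,80)],.13))
print(onz("scene",[S(566,41),S(682,112),S(611,174),S(495,101)],.064))
E
```

```text
[[0.5224076  0.08709592 0.13      ]
 [0.43197233 0.08771339 0.13      ]]
[[0.52459558 0.08351993 0.13      ]
 [0.43793948 0.08282771 0.13      ]]
[[0.44501106 0.20745594 0.064     ]
 [0.54323845 0.20453674 0.064     ]
 [0.54149183 0.13072091 0.064     ]
 [0.4448419  0.1327063  0.064     ]]
```

Request:
arm_command([
  [1, 5, 0, 0, 0.49],
  [2, 10, 0, 0, 0.49],
  [3, 15, 0, 0, 0.49],
  [4, 20, 0, 0, 0.49],
  [5, 25, 0, 0, 0.49],
  [6, 30, 0, 0, 0.49],
  [7, 35, 0, 0, 0.49],
  [8, 40, 0, 0, 0.49],
  [9, 45, 0, 0, 0.49],
  [10, 50, 0, 0, 0.49],
  [11, 55, 0, 0, 0.49],
  [12, 60, 0, 0, 0.49],
  [13, 65, 0, 0, 0.49],
  [14, 70, 0, 0, 0.49],
  [15, 75, 0, 0, 0.49],
  [16, 80, 0, 0, 0.49],
  [16, 85, 0, 0, 0.49],
  [16, 90, 0, 0, 0.49],
  [16, 90, 0, 0, 0.49],
])

```text
t: 13.7
position: [0.4939, 0.0458, 0.0777]
tool_rot: [-2.219, -2.223, -0.001]
ft_force: [-0.5, -0.4, 0.1]
grip_width: 0.51
```

```bash
python3 - <<'E'
from h import *
s=sense();print(s['t'],s['position'],s['ft_force'],s['grip_width'])
im=snap("top","pics/t8.png");cv2.imwrite("pics/t8c.png",cv2.resize(im[150:240,245:400,::-1],None,fx=5,fy=5,interpolation=cv2.INTER_CUBIC))
im=snap("scene","pics/s8.png");cv2.imwrite("pics/s8c.png",cv2.resize(im[100:240,280:420,::-1],None,fx=4,fy=4))
E
```

```text
13.7 [0.49392784 0.04579088 0.07768493] [-0.5240804  -0.44538393  0.11843282] 0.5104255302709697
```

View pics/t8c.png

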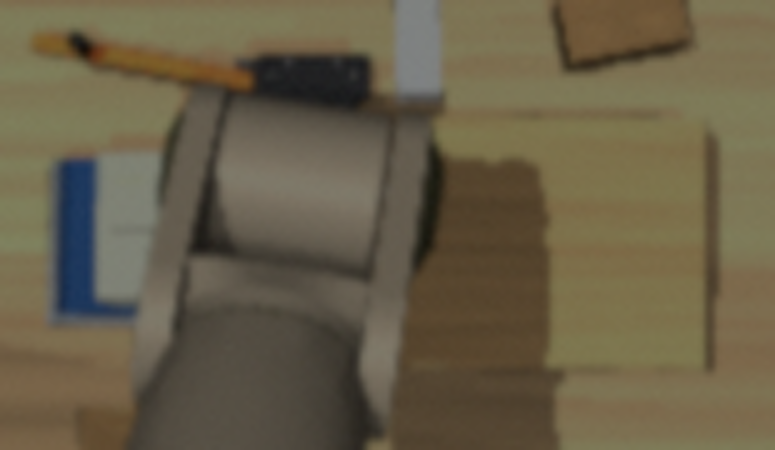

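View pics/s8c.png

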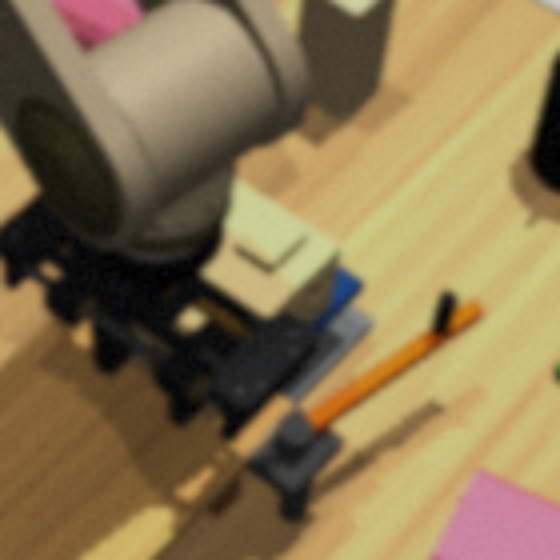

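The nose is on the pedestal, with the model level and square. Its front corners are at crop (97,151) and (95,303). I measure.

```bash
python3 - <<'E'
from fit import *
T=lambda x,y:((x+.5)/5-.5+245,(y+.5)/5-.5+150)
S=lambda x,y:((x+.5)/4-.5+280,(y+.5)/4-.5+100)
print(onz("top",[T(97,151),T(95,303)],.129))
print(onz("scene",[S(342,252),S(237,180)],.129))
E
```

```text
[[0.53960567 0.17837388 0.129     ]
 [0.44741616 0.17840966 0.129     ]]
[[0.54246381 0.17118223 0.129     ]
 [0.45814029 0.17439213 0.129     ]]
```

Request:
arm_command([
  [0, 4, 0, 0, 0.49],
  [0, 8, 0, 0, 0.49],
  [0, 12, 0, 0, 0.49],
  [0, 16, 0, 0, 0.49],
  [0, 20, 0, 0, 0.49],
  [0, 24, 0, 0, 0.49],
  [-1, 28, 0, 0, 0.49],
  [-1, 32, 0, 0, 0.49],
  [-1, 35, 0, 0, 0.49],
  [-1, 38, 0, 0, 0.49],
  [-1, 41, 0, 0, 0.49],
  [-1, 43, 0, 0, 0.49],
  [-1, 45, 0, 0, 0.49],
  [-1, 46, 0, 0, 0.49],
  [-1, 46, 0, 0, 0.49],
])

```text
t: 15.3
position: [0.4931, 0.0912, 0.0778]
tool_rot: [-2.22, -2.223, -0.001]
ft_force: [-0.3, 0.8, 0.7]
grip_width: 0.507
```

```bash
python3 - <<'E'
from h import *
s=sense();print(s['t'],s['position'],s['ft_force'],s['grip_width'])
im=snap("top","pics/t9.png");cv2.imwrite("pics/t9c.png",cv2.resize(im[150:240,215:325,::-1],None,fx=6,fy=6,interpolation=cv2.INTER_CUBIC))
im=snap("scene","pics/s9.png");cv2.imwrite("pics/s9c.png",cv2.resize(im[100:240,280:420,::-1],None,fx=4,fy=4))
E
```

```text
15.3 [0.49310856 0.09115941 0.07780026] [-0.33737967  0.84591245  0.72559382] 0.5071056566742943
```

View pics/t9c.png

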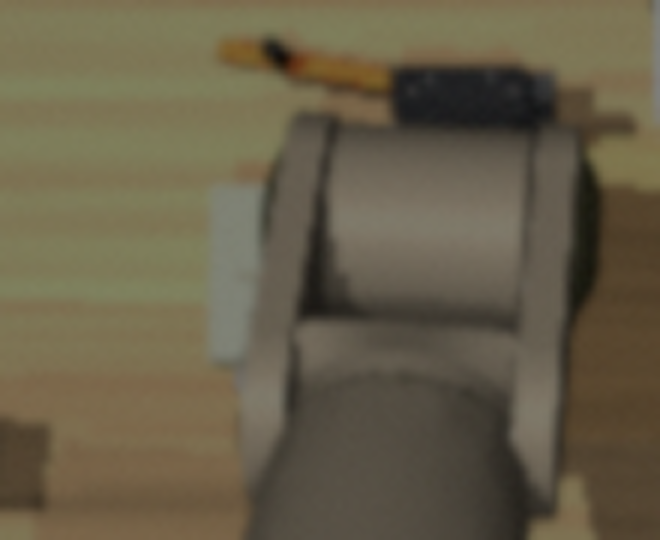

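View pics/s9c.png

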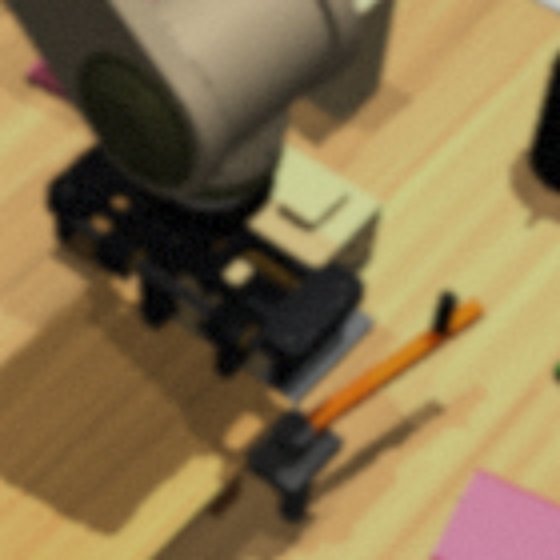

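```bash
python3 - <<'E'
from fit import *
T=lambda x,y:((x+.5)/6-.5+215,(y+.5)/6-.5+150)
print(onz("top",[T(212,183),T(210,362)],.128))
E
```

```text
[[0.53891279 0.22154821 0.128     ]
 [0.44821316 0.2211402  0.128     ]]
```

Request:
arm_command([
  [0, -5, 0, 0, 0.49],
  [0, -15, 0, 0, 0.49],
  [0, -30, 10, 0, 0.49],
  [0, -60, 30, 0, 0.49],
  [0, -100, 60, 0, 0.49],
  [0, -140, 80, 0, 0.49],
  [0, -180, 80, 0, 0.49],
  [0, -220, 80, 0, 0.49],
  [0, -260, 80, 0, 0.49],
  [0, -300, 80, 0, 0.49],
  [0, -300, 80, 0, 0.49],
])

```text
t: 16.5
position: [0.4924, -0.2136, 0.1576]
tool_rot: [2.224, 2.217, -0.001]
ft_force: [0.2, 0.5, 0.6]
grip_width: 0.508
```

```bash
python3 - <<'E'
from h import *
s=sense();print(s['t'],s['position'],s['ft_force'],s['grip_width'])
im=snap("top","pics/t10.png");cv2.imwrite("pics/t10c.png",cv2.resize(im[150:240,215:325,::-1],None,fx=6,fy=6,interpolation=cv2.INTER_CUBIC))
im=snap("scene","pics/s10.png");cv2.imwrite("pics/s10c.png",cv2.resize(im[100:240,280:420,::-1],None,fx=4,fy=4,interpolation=cv2.INTER_CUBIC))
E
```

```text
16.5 [ 0.49235456 -0.21363621  0.15756565] [0.24063792 0.52217373 0.56787449] 0.5076795489566989
```

View pics/t10c.png

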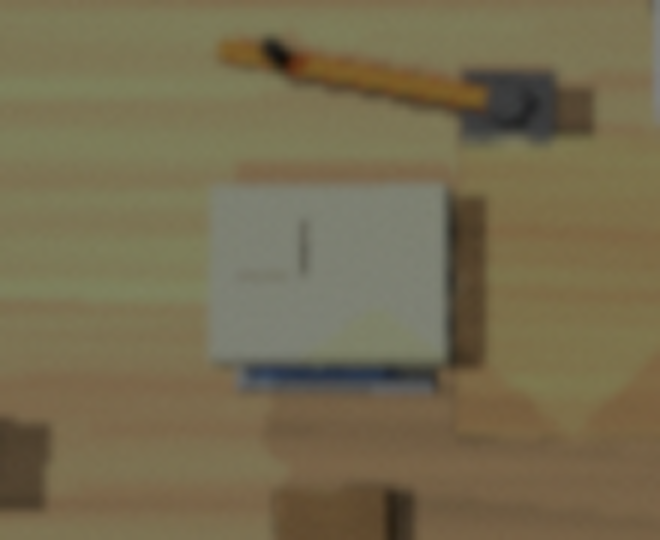

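View pics/s10c.png

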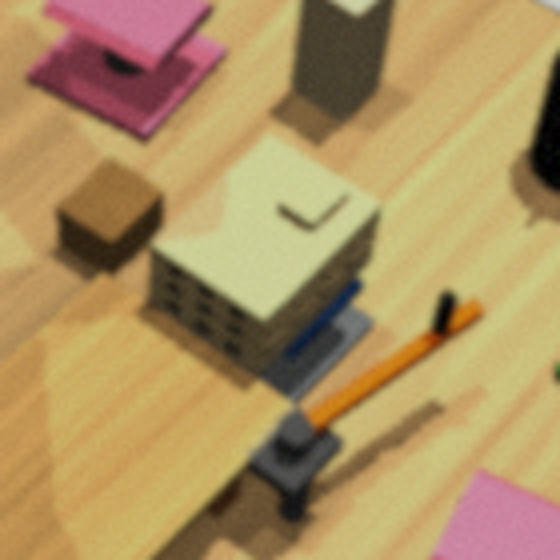

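The model stands on the pedestal, square, with the bar open. Next I measure the pose accurately with both cameras.

```bash
python3 - <<'E'
from fit import *
T=lambda x,y:((x+.5)/6-.5+215,(y+.5)/6-.5+150)
S=lambda x,y:((x+.5)/4-.5+280,(y+.5)/4-.5+100)
z=.128
o=[("top",[.045,.06,z],T(211,184)),("top",[.045,-.06,z],T(448,184)),("top",[-.045,-.06,z],T(449,363)),("top",[-.045,.06,z],T(209,362)),
("scene",[-.045,.06,z],S(272,136)),("scene",[.045,.06,z],S(381,208)),("scene",[.045,-.06,z],S(264,319)),("scene",[-.045,-.06,z],S(152,246))]
for q in (o,o[:4],o[4:]):
    M,r=fit(q,[.49,.16,0]);print(M,'\n',r.round(1).tolist())
T5=lambda x,y:((x+.5)/5-.5+245,(y+.5)/5-.5+150)
S5=lambda x,y:((x+.5)/4.8-.5+215,(y+.5)/3.8-.5+140)
# pedestal: side edges
bl=[("top",[.05,.041,.064],T5(60,160)),("top",[-.05,.041,.064],T5(58,316)),("top",[.05,-.041,.064],T5(184,160)),("top",[-.05,-.041,.064],T5(182,316)),
("scene",[-.05,.041,.064],S5(605,43)),("scene",[.05,.041,.064],S5(748,120)),("scene",[.05,-.041,.064],S5(666,184)),("scene",[-.05,-.041,.064],S5(521,104))]
for q in (bl,bl[:4],bl[4:]):
    M,r=fit(q,[.49,.16,0]);print(M)
# reproject pedestal predictions on t10 foot & compare images
im=cv2.imread("pics/t10.png")
R,t=frame([.4922,.1713,-.003])
for n,f in(("top","pics/t0.png"),("scene","pics/s0.png")):
    im=cv2.resize(cv2.imread(f),None,fx=8,fy=8,interpolation=cv2.INTER_CUBIC)
    for hx,hy,zz,c in((.05,.033,.068,(0,255,255)),(.055,.055,.01,(255,255,255)),(.05,.041,.064,(0,0,255))):
        P=[np.r_[R@[a*hx,b*hy]+t,zz] for a,b in((1,1),(1,-1),(-1,-1),(-1,1))]
        q=((proj(n,P)+.5)*8).astype(int); cv2.polylines(im,[q],True,c,1)
    cx,cy=((proj(n,[np.r_[t,.065]])[0]+.5)*8).astype(int)
    cv2.imwrite(f"pics/ped_{n}.png",cv2.convertScaleAbs(im[cy-230:cy+230,cx-230:cx+230],alpha=1.5))
a=cv2.imread("pics/ped_top.png");b=cv2.imread("pics/ped_scene.png")
cv2.imwrite("pics/ped.png",cv2.resize(np.hstack([a,b]),(800,400)))
E
```

```text
[ 0.49381974  0.16041363 -0.00516746] 
 [[0.6, -0.2], [0.5, -0.1], [-0.0, -0.2], [0.3, -0.3], [-0.4, -0.9], [0.8, -1.1], [0.4, 0.4], [-0.5, -0.9]]
[0.49322399 0.16149595 0.00228385] 
 [[0.1, 0.1], [0.0, -0.0], [-0.3, -0.1], [0.1, 0.0]]
[ 0.49499587  0.15868995 -0.01253613] 
 [[-0.2, -0.3], [0.8, -0.3], [0.1, 1.1], [-0.6, -0.4]]
[0.49252052 0.1712779  0.00209429]
[ 4.92180337e-01  1.71891087e-01 -3.30755852e-04]
[0.49351332 0.16983448 0.00419735]
```

View pics/ped.png

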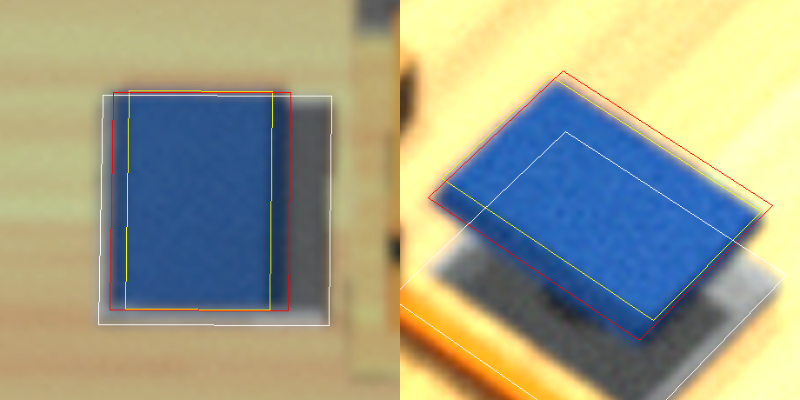

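Both cameras agree that the model is about 10.7 mm short, centred to about 1 mm in x and square. I go back and push it 10.5 mm further.

Request:
arm_command([
  [0, 40, 0, 0, 0.49],
  [0, 80, 0, 0, 0.49],
  [0, 120, 0, 0, 0.49],
  [0, 160, 0, 0, 0.49],
  [0, 200, -20, 0, 0.49],
  [0, 235, -45, 0, 0.49],
  [0, 265, -70, 0, 0.49],
  [0, 280, -80, 0, 0.49],
  [0, 290, -80, 0, 0.49],
  [0, 290, -80, 0, 0.49],
])

```text
t: 17.6
position: [0.4929, 0.0822, 0.0783]
tool_rot: [2.217, 2.226, 0.001]
ft_force: [-0.7, 0.1, 0.7]
grip_width: 0.511
```

Request:
arm_command([
  [0, 5, 0, 0, 0.49],
  [0, 9, 0, 0, 0.49],
  [0, 11, 0, 0, 0.49],
  [0, 13, 0, 0, 0.49],
  [0, 15, 0, 0, 0.49],
  [0, 17, 0, 0, 0.49],
  [0, 18, 0, 0, 0.49],
  [0, 19, 0, 0, 0.49],
  [0, 20, 0, 0, 0.49],
  [0, 20, 0, 0, 0.49],
])

```text
t: 18.6
position: [0.493, 0.1011, 0.0777]
tool_rot: [-2.219, -2.223, -0.0]
ft_force: [0.8, -2.9, 2.4]
grip_width: 0.508
```

Request:
arm_command([
  [0, -5, 0, 0, 0.49],
  [0, -15, 0, 0, 0.49],
  [0, -30, 10, 0, 0.49],
  [0, -60, 30, 0, 0.49],
  [0, -100, 60, 0, 0.49],
  [0, -140, 80, 0, 0.49],
  [0, -180, 80, 0, 0.49],
  [0, -220, 80, 0, 0.49],
  [0, -260, 80, 0, 0.49],
  [0, -310, 80, 0, 0.49],
  [0, -310, 80, 0, 0.49],
])

```text
t: 19.7
position: [0.4922, -0.2142, 0.1573]
tool_rot: [2.225, 2.217, -0.001]
ft_force: [-0.2, 0.7, 0.3]
grip_width: 0.511
```

```bash
python3 - <<'E'
from h import *
s=sense();print(s['t'],s['position'],s['ft_force'],s['grip_width'])
im=snap("top","pics/t11.png");cv2.imwrite("pics/t11c.png",cv2.resize(im[150:240,215:325,::-1],None,fx=6,fy=6,interpolation=cv2.INTER_CUBIC))
im=snap("scene","pics/s11.png");cv2.imwrite("pics/s11c.png",cv2.resize(im[100:240,280:420,::-1],None,fx=4,fy=4,interpolation=cv2.INTER_CUBIC))
E
```

```text
19.7 [ 0.49219464 -0.21418199  0.15725472] [-0.22910302  0.74762886  0.25693927] 0.5111239672783487
```

View pics/t11c.png

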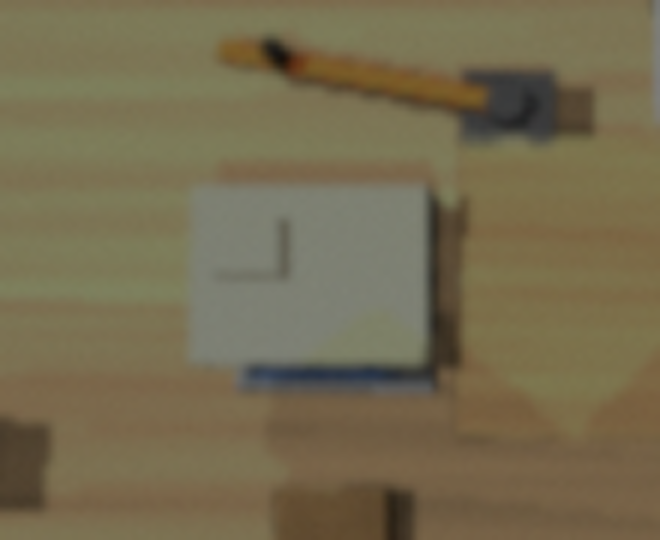

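View pics/s11c.png

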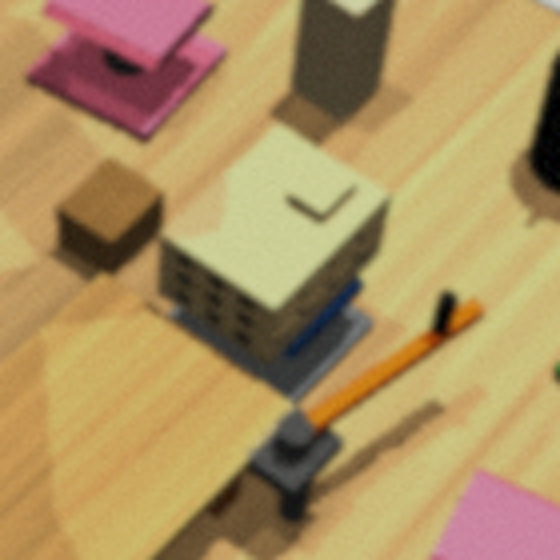

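View pics/s11.png

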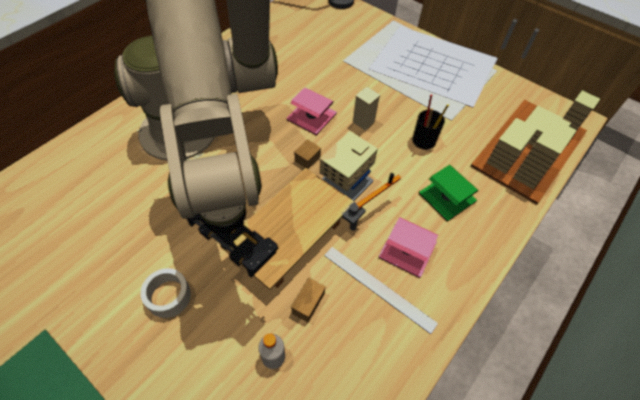

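The model stands upright on the pedestal with its top corners at crop (191,184), (430,184), (431,363) and (189,362). The bar is open, and the bystanders look unmoved. Final measurement next.

```bash
python3 - <<'E'
from fit import *
T=lambda x,y:((x+.5)/6-.5+215,(y+.5)/6-.5+150)
S=lambda x,y:((x+.5)/4-.5+280,(y+.5)/4-.5+100)
z=.128
o=[("top",[.045,.06,z],T(191,184)),("top",[.045,-.06,z],T(430,184)),("top",[-.045,-.06,z],T(431,363)),("top",[-.045,.06,z],T(189,362)),
("scene",[-.045,.06,z],S(282,126)),("scene",[.045,.06,z],S(389,199)),("scene",[.045,-.06,z],S(276,308)),("scene",[-.045,-.06,z],S(162,237))]
for q in (o,o[:4],o[4:]):
    M,r=fit(q,[.49,.16,0]);print(M,'\n',r.round(1).tolist())
h=onz("top",[T(275,50)],.122)[0][:2];R,t=frame([.4906,-.0501,-.0065]);d=R.T@(h-t)-[.095,.125];print("bar",np.hypot(*d),np.arctan2(d[1],-d[0]))
# bystander shift: image diff between start and now outside model/arm
for n,a,b in(("scene","s0","s11"),("top","t0","t11")):
    A=cv2.imread(f"pics/{a}.png");B=cv2.imread(f"pics/{b}.png")
    bx={"scene":dict(a=(292,140,324,168),tape=(136,264,194,322),bb=(288,276,330,324),glue=(254,330,290,372),cup=(412,92,446,150),rule=(322,246,440,332),tower=(352,86,382,128)),
     "top":dict(a=(258,226,286,250),bb=(352,142,386,166),tape=(412,214,450,250),glue=(400,135,426,160),cup=(166,156,206,188),rule=(320,82,336,172),tower=(186,216,216,240))}[n]
    for k,(x0,y0,x1,y1) in bx.items():
        t=A[y0:y1,x0:x1];w=B[y0-10:y1+10,x0-10:x1+10];r=cv2.matchTemplate(w,t,cv2.TM_CCOEFF_NORMED);_,v,_,l=cv2.minMaxLoc(r);print(n,k,round(v,2),l[0]-10,l[1]-10)
E
```

```text
[ 0.49386831  0.17035869 -0.00213177] 
 [[0.7, -0.2], [0.2, -0.1], [-0.3, -0.3], [0.4, -0.3], [-0.6, -0.5], [1.1, -1.2], [0.0, 0.6], [-0.4, -0.9]]
[0.49321438 0.17112629 0.00231176] 
 [[0.3, 0.1], [-0.1, -0.0], [-0.5, -0.1], [0.3, 0.0]]
[ 0.49510022  0.16899629 -0.00802146] 
 [[-0.4, -0.0], [1.2, -0.5], [-0.1, 1.2], [-0.4, -0.5]]
bar 0.1191006973963344 1.7473297784852064
scene a 0.92 0 0
scene tape 0.67 0 0
scene bb 0.96 0 0
scene glue 0.98 0 0
scene cup 1.0 0 0
scene rule 1.0 0 0
scene tower 1.0 0 0
top a 0.75 0 0
top bb 0.96 0 0
top tape 0.74 0 0
top glue 0.77 0 0
top cup 1.0 0 0
top rule 1.0 0 0
top tower 1.0 0 0
```

Per camera, the model is 0.8 mm short of the pedestal centre along the slide and 1–1.6 mm off across. It is square to about 0.01 rad, and the bar reads 1.747 rad. The robot is clear, so I hand in.

```bash
python3 -c "
from h import *
print(hand_in())"
```

```text
the job is handed in; nothing more can be done
None
```

The model is standing upright on the blue pedestal with the stop bar fully open, and the job is handed in at about 20 s. `hand_in()` gave no verdict.

**What I did:** I swung the bar open by its pin with shut fingers until the end stop pushed back (9.5 N). I then pushed the model low from behind with two fingers. That squared it, moved it sideways onto the pedestal line and took it across the gap. It first stopped about 10.7 mm short, so I went back and pushed it 10.5 mm further.

**Last checks:**

| Check | Reading | Limit |
|---|---|---|
| Off centre along the slide | 0.8 mm short (both cameras) | 10 mm |
| Off centre across | 1 to 1.6 mm | 15 mm |
| Out of square | about 0.01 rad | 0.15 rad |
| Bar angle | 1.747 rad | above 1.5 rad |

- **Bystanders:** none shifted by a pixel in either view. The match was weaker where the image was dim or shadowed (scores 0.67 to 0.77), for the tape roll in both views and for massing_a and the glue bottle in the top view.
- **Uprightness:** I judged this only by eye in the pictures and did not measure it.
- **Where checks disagreed:** the two cameras differ by about 2 mm in absolute position, but they agree on where the model sits relative to the pedestal.

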